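# Unclamp the glued case and lay out the tray

### The job

The glue has set on the round compact case in the vise: slide the jaw open, lift the case out, and lay out the tray with it and all the other compact cases on the bench, one in the middle of each scored square, flat with the lid up: round cases in the row nearer the robot, square cases in the far row and sitting straight with the squares. Also slide the empty vise fully shut again, and leave the other things that lie among the cases where they are.

Things in the scene. Friction and masses are not known exactly. Their poses are not given: they have to be found in the camera images.
- tray: low steel tray fixed to the bench, on the left or the right, 192 (its x) x 272 (its y) mm outside; floor 4 mm thick, rim 14 mm high and 4 mm thick; six 80 mm squares are scored in its floor, two rows (near: towards the robot, -x; far: +x) of three along y, with a 12 mm margin between squares and rim; origin under its centre, z up
- near_left (a point): centre, at the tray's floor, of the left square (left = tray's +y) of the near row
- near_mid (a point): centre, at the tray's floor, of the mid square (left = tray's +y) of the near row
- near_right (a point): centre, at the tray's floor, of the right square (left = tray's +y) of the near row
- far_left (a point): centre, at the tray's floor, of the left square (left = tray's +y) of the far row
- far_mid (a point): centre, at the tray's floor, of the mid square (left = tray's +y) of the far row
- far_right (a point): centre, at the tray's floor, of the right square (left = tray's +y) of the far row
- vise: small grey gluing vise fixed to the bench across the bench from the tray; bed 220 (its x) x 80 (its y) mm, top of bed 25 mm high; fixed jaw on the bed's far (+x) end, its face at x = +70 mm, 55 mm high, 80 mm wide; origin under the bed's centre, z up
- vise_bed (a point): point on top of the vise's bed, 25 mm before the fixed jaw's face, where the round case stands while clamped
- vise_jaw (a joint): sliding jaw: gap in m between the jaw faces, 0 shut to 0.11 fully open; it opens towards the vise's -x and stays where it is left; moving it takes about 3 N. Starts about 0.051, against the clamped case, with a lip reaching 8 mm over the case's rim, so the case can be lifted only after it is opened (gap 0.065 or more). The jaw is 76 mm wide, 30 mm thick, top 58 mm above the bench
- jaw_grip (a point): centre of the top of the jaw's black upright grip, a block 16 (vise x) x 26 (vise y) x 38 mm standing on the jaw; its top is 96 mm above the bench, its foot 58 mm
- round_glued: round white compact case lying lid up, 50 mm across, 22 mm high, about 60 g; origin at the centre of its underside, z up; this one starts clamped in the vise, on the bed
- round_a: round white compact case lying lid up, 50 mm across, 22 mm high, about 60 g; origin at the centre of its underside, z up; starts loose on the bench, may be absent
- round_b: round white compact case lying lid up, 50 mm across, 22 mm high, about 60 g; origin at the centre of its underside, z up; starts loose on the bench, may be absent
- square_a: square white compact case lying lid up, 44 x 44 mm, 22 mm high, about 60 g; origin at the centre of its underside, z up, x and y along its sides; starts loose on the bench, may be absent
- square_b: square white compact case lying lid up, 44 x 44 mm, 22 mm high, about 60 g; origin at the centre of its underside, z up, x and y along its sides; starts loose on the bench, may be absent
- square_c: square white compact case lying lid up, 44 x 44 mm, 22 mm high, about 60 g; origin at the centre of its underside, z up, x and y along its sides; starts loose on the bench, may be absent
- pin_pot: low clear pot of coloured push pins, 48 mm across, 45 mm high; bystander; origin under its centre
- tape_roll: small yellow roll of tape lying flat, 58 mm across, 19 mm high; bystander; origin under its centre
- spool: small wooden spool standing up, 46 mm across, 41 mm high; bystander; origin under its centre
Not all that is in view belongs to the job. What is shaped like the square_b but blue is not meant. What is shaped like the round_glued but green is not meant.

How it is judged (in metres and radians):
On the way, in this order (a step that is already met when the one before it is completed fails the run):
1. the vise jaw is slid open (gap over 65 mm) with the glued case still on the vise's bed (value of joint vise_jaw above 0.065 m and horizontal distance between round_glued and vise_bed below 0.03 m and z of round_glued in the frame of vise below 0.032 m), for 0.1 s.
2. the glued case is lifted clear of the vise's bed (its underside 20 mm above it) (z of round_glued in the frame of vise above 0.045 m), for 0.1 s.
At the end, for the whole second after the job is handed in: Every round case present lies in the near row and every square case present in the far row, each within 12 mm of the centre of a square, flat on the tray's floor, lid up and at rest, square cases within about 10 degrees of the tray's sides; the vise is shut (gap under 8 mm) ((horizontal distance between round_glued and near_left below 0.012 m or horizontal distance between round_glued and near_mid below 0.012 m or horizontal distance between round_glued and near_right below 0.012 m) and z of round_glued in the frame of tray between 0 and 0.008 m and angle between each of round_glued, round_a, round_b, square_a, square_b, square_c's own z axis and vertical below 0.12 rad and linear speed of each of round_glued, round_a, round_b, square_a, square_b, square_c below 0.02 m/s and (horizontal distance between round_a and near_left below 0.012 m or horizontal distance between round_a and near_mid below 0.012 m or horizontal distance between round_a and near_right below 0.012 m) and z of round_a in the frame of tray between 0 and 0.008 m and (horizontal distance between round_b and near_left below 0.012 m or horizontal distance between round_b and near_mid below 0.012 m or horizontal distance between round_b and near_right below 0.012 m) and z of round_b in the frame of tray between 0 and 0.008 m and (horizontal distance between square_a and far_left below 0.012 m or horizontal distance between square_a and far_mid below 0.012 m or horizontal distance between square_a and far_right below 0.012 m) and z of square_a in the frame of tray between 0 and 0.008 m and (angle between the x axis of square_a and the x axis of tray, either way round below 0.17 rad or angle between the x axis of square_a and the y axis of tray, either way round below 0.17 rad) and (horizontal distance between square_b and far_left below 0.012 m or horizontal distance between square_b and far_mid below 0.012 m or horizontal distance between square_b and far_right below 0.012 m) and z of square_b in the frame of tray between 0 and 0.008 m and (angle between the x axis of square_b and the x axis of tray, either way round below 0.17 rad or angle between the x axis of square_b and the y axis of tray, either way round below 0.17 rad) and (horizontal distance between square_c and far_left below 0.012 m or horizontal distance between square_c and far_mid below 0.012 m or horizontal distance between square_c and far_right below 0.012 m) and z of square_c in the frame of tray between 0 and 0.008 m and (angle between the x axis of square_c and the x axis of tray, either way round below 0.17 rad or angle between the x axis of square_c and the y axis of tray, either way round below 0.17 rad) and value of joint vise_jaw below 0.008 m); the robot touches nothing.
It fails at once if the pin pot is moved more than 4 cm (distance of pin_pot from where it was at the start of the episode above 0.04 m).
It fails at once if the tape roll is moved more than 4 cm (distance of tape_roll from where it was at the start of the episode above 0.04 m).
It fails at once if the spool is moved more than 4 cm (distance of spool from where it was at the start of the episode above 0.04 m).
Of round_a, round_b, square_a, square_b, square_c only 4 to 5 are there at a start; the rules pass over those that are not, and their reading is None.
At some moment in a run one of round_a, round_b, square_a, square_b, square_c may be knocked a few centimetres aside while the robot is not near it.
Once in a run the grip may slacken for a moment while it holds something.
It also fails if it takes over 208 s, if anything falls off the work surface, if the arm or the gripper's body presses on something with over 40 N, if the wrist force passes 120 N, or if a joint passes its speed limit or range.

### The arm

A 7-joint arm with a two-finger parallel gripper is mounted at the origin on the work surface. World frame = base frame: x ahead of the robot, y to its left, z up, the work surface at z = 0. Lengths are in m, angles in degrees, forces in N, time in s.
With the tool pointing down it reaches from about 0.4 to 0.875 m from the base axis. Payload 19.3 kg.
Tool frame: the origin (TCP) lies on the centre line of the jaws, within the pads' length; the fingertips stand 11 mm ahead of it and the grasp point (between the pads) lies 8 mm behind it; x points along the fingers, z is the direction in which the jaws open and shut, and the axes are right-handed (so a half turn about x gives the same grasp; the last joint's range is limited). The gripper opens to 85 mm and grips with 20 to 120 N. Pads are 22 mm wide; open, the fingers measure 114 mm over their backs; the gripper's body (76 mm by 85 mm) begins 54 mm behind the grasp point. The pads swing forward as they close: fully open they stand 13 mm farther back than shut.
Start: joints at [-68.48, 29.874, -2.08, 91.645, 1.215, 58.505, -6.463], TCP at [0.27, 0.564, 0.242] pointing down, gripper open.
Joint ranges: [-166.77, 166.77], [-17.47, 122.26], [-85.68, 81.53], [9.62, 139.38], [-72.42, 252.41], [9.2, 110.78], [-144.41, 144.41]. Speed limits (degrees/s): [108.29, 108.29, 136.94, 136.94, 172.46, 172.46, 172.46].

### API

Orientations are given as [roll, pitch, yaw] about the fixed x, y, z axes, in that order (R = Rz(yaw) Ry(pitch) Rx(roll)).
In Python, from rig import bot, cams, finder gives the robot as it stands. The module is installed in compiled form; this text tells all that it offers. Calls block until the motion is done:
- bot.reach(position, orientation): joint-space move of the TCP to a pose.
- bot.move_linear(position, feed=0.15, frame=None, force_limit=None): straight line of the TCP; frame=None keeps the orientation; feed is the mean speed in m/s. With force_limit (N) it stops when the force on the tool has changed by that much, and returns True; else False.
- bot.move_j(angles): joint-space move.
- bot.let_go() and bot.close_gripper(grasp_force=None): open the fingers fully, or close them until they stop; grasp_force is the grip in N (None keeps the last).
- bot.sleep(seconds).
- bot.inverse_kinematics(position, orientation): joint angles nearest the present ones, or None.
- cams.capture(name): name is "scene" or "top"; returns a dict with "color" (400x640x3 uint8, red, green, blue), "range_z" (400x640 float32, m along the optical axis (not along the pixel's ray), 0 where there is no reading), "fx", "fy", "cx", "cy" (pixels), "k1" (the pictures are not rectified: a ray, as slopes to the right and down, at radius r is drawn at 1 + k1 r^2 times it, then the intrinsics apply), "extrinsics" (4x4, takes a point from camera to world coordinates). Camera axes: x right, y down, z forward; pixel columns grow to the right and rows downward; lengths in m; the calibration is good to about 2 mm. A picture is of the moment at which its call begins.
A pose or a line that the arm cannot do raises bot.PlanningError and nothing moves.
- bot.close_job(): hands the job in, once; it reports no verdict.
Trained networks look in a picture, given as the dict that the camera call returned (one of the last four; its "shot" number tells which), for a name from the list of things; names that differ only in an ending like _2 or _b are one class to them, and where a whole thing is asked for, a point or a joint stands for the part that bears it (a point fixed in the world has none). Each returns a list of dicts, best first, with "score" (0 to 1); they miss things now and then, are a little off and sometimes report something else, mostly with a low value. They report only what shows in the picture. A call takes as long as a camera call. They do not tell look-alikes from the thing itself.
- finder.regions_of(query, picture): "pixels" (400x640 bool, what is visible of it) and "rect" ([left, top, right, bottom] in pixels, round what is visible of it).
Readings, each from a call of its own:
- bot.get_time_s(): time.
- bot.get_joint_positions(): joint angles.
- bot.get_qvel(): joint speeds.
- bot.get_joint_torque(): joint torques, N m.
- bot.get_position(): TCP position.
- bot.get_ee_rot(): TCP orientation.
- bot.get_ft_force(): force on the tool from outside, world axes, zero at the start.
- bot.get_torque(): the same for the moment, N m.
- bot.get_width(): finger opening in m.
Only numpy, scipy, OpenCV 4.12 (cv2) and the standard library are available. Lean on these libraries where they do the work, as an engineer would, in place of code of your own. Each camera call takes 0.05 s, during which the arm holds its last target.

## Working session

There is one attempt and no reset: what is moved stays moved. The work goes in short steps, each a Python script; the robot and the scene stay as the last script left them, time stands still between calls to the robot, and variables do not carry over. Pictures are saved under pics/ and viewed, and the job is handed in when it is done.

```bash
ls; mkdir -p pics; python3 - <<'E'
from rig import bot,cams,finder
import cv2,numpy as np
for n in ("scene","top"):
    c=cams.capture(n)
    cv2.imwrite(f"pics/{n}0.png",c["color"][:,:,::-1])
    print(n,c["fx"],c["fy"],c["cx"],c["cy"],c["k1"]);print(c["extrinsics"].round(3))
print(bot.get_time_s(),bot.get_position(),bot.get_ee_rot(),bot.get_width())
E
```

```text
pics
scene 398.4085957328238 398.4085957328238 320.4203830147357 193.37357734295776 -0.061321339993589616
[[ 0.422  0.562 -0.712  1.193]
 [ 0.906 -0.247  0.342 -0.327]
 [ 0.016 -0.79  -0.613  0.623]
 [ 0.     0.     0.     1.   ]]
top 481.162156902647 481.162156902647 321.4876202806476 203.18387831721438 -0.08077763793180898
[[ 0.018 -0.984  0.175  0.403]
 [-1.    -0.02  -0.007 -0.002]
 [ 0.011 -0.175 -0.985  1.104]
 [ 0.     0.     0.     1.   ]]
0.1 [0.26938572 0.56365249 0.2417869 ] [-176.58465778   89.9417907  -112.12751051] 0.085693084436614
```

View pics/scene0.png

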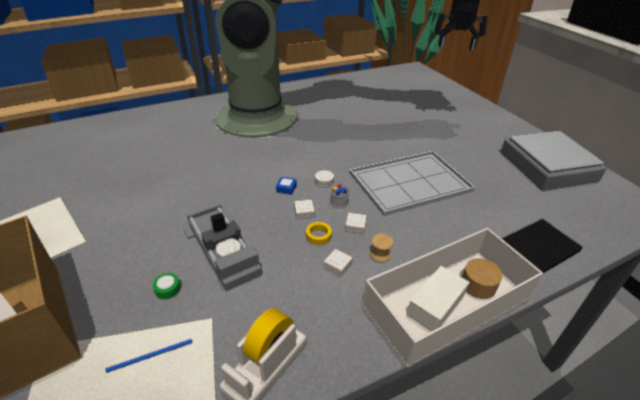

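View pics/top0.png

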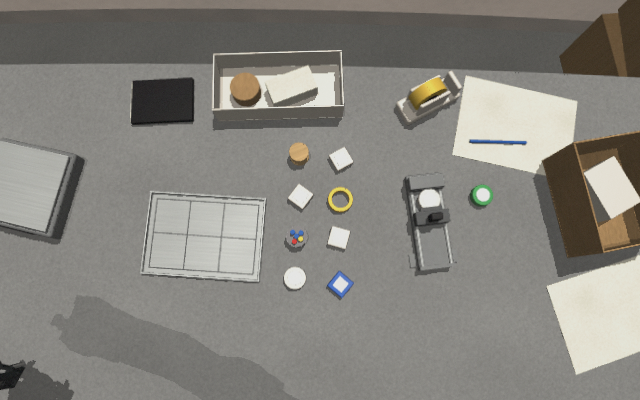

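The top view shows the tray at left (205,237), the vise at right (430,220) with the glued case at (429,199), and the pot at (296,240). The tape is at (340,200) and the spool at (299,153). The loose white cases are a round one at (294,278) and squares at (341,158), (300,196) and (339,238). The blue square (341,284) and green round (482,195) are look-alikes, so I'll leave them.

```bash
cat > h.py <<'E'
from rig import bot,cams,finder
import cv2,numpy as np
def world(c):
    """HxWx3 world points for each pixel"""
    h,w=c["range_z"].shape
    u,v=np.meshgrid(np.arange(w,dtype=np.float64),np.arange(h,dtype=np.float64))
    K=np.array([[c["fx"],0,c["cx"]],[0,c["fy"],c["cy"]],[0,0,1]])
    p=cv2.undistortPoints(np.stack([u.ravel(),v.ravel()],1).reshape(-1,1,2),K,np.array([c["k1"],0,0,0,0.])).reshape(h,w,2)
    z=c["range_z"].astype(float)
    P=np.stack([p[...,0]*z,p[...,1]*z,z],-1)
    E=c["extrinsics"]
    W=P@E[:3,:3].T+E[:3,3]
    W[z==0]=np.nan
    return W
def rays(c,uv):
    K=np.array([[c["fx"],0,c["cx"]],[0,c["fy"],c["cy"]],[0,0,1]])
    p=cv2.undistortPoints(np.asarray(uv,float).reshape(-1,1,2),K,np.array([c["k1"],0,0,0,0.])).reshape(-1,2)
    E=c["extrinsics"]
    return E[:3,3],np.c_[p,np.ones(len(p))]@E[:3,:3].T
def onplane(c,uv,z):
    o,d=rays(c,uv); t=(z-o[2])/d[:,2]
    return o+d*t[:,None]
def project(c,P):
    E=np.linalg.inv(c["extrinsics"]);q=np.asarray(P,float).reshape(-1,3)@E[:3,:3].T+E[:3,3]
    s=q[:,:2]/q[:,2:];r2=(s**2).sum(1,keepdims=True)
    return s*(1+c["k1"]*r2)*[c["fx"],c["fy"]]+[c["cx"],c["cy"]]
E
python3 - <<'E'
from h import *
for n in ("top","scene"):
    c=cams.capture(n);W=world(c)
    print(n,"bench z",np.nanmedian(W[300:320,330:400,2]) if n=="top" else "")
    for q in ("round_a","square_a","tray","vise","vise_jaw","jaw_grip","pin_pot","tape_roll","spool"):
        for r in finder.regions_of(q,c):
            m=r["pixels"]; P=W[m];P=P[~np.isnan(P[:,0])]
            if len(P)==0: continue
            top=P[P[:,2]>np.percentile(P[:,2],95)-.006]
            print(q,round(r["score"],2),[int(x) for x in r["rect"]],m.sum(),"med",np.median(P,0).round(3),"top mid",((top.max(0)+top.min(0))/2).round(3),"ext",np.ptp(top,axis=0).round(3), c["color"][m].mean(0).astype(int))
E
```

```text
top bench z 0.00037945099937242155
round_a 0.73 [284, 266, 306, 290] 368 med [0.426 0.048 0.022] top mid [0.426 0.047 0.024] ext [0.046 0.047 0.009] [225 225 221]
round_a 0.35 [325, 186, 352, 212] 290 med [ 0.609 -0.052  0.018] top mid [ 0.607 -0.052  0.02 ] ext [0.056 0.055 0.008] [192 176  84]
square_a 0.87 [328, 150, 352, 169] 368 med [ 0.701 -0.052  0.021] top mid [ 0.701 -0.052  0.023] ext [0.053 0.054 0.008] [206 205 200]
square_a 0.86 [329, 269, 353, 297] 381 med [ 0.414 -0.054  0.022] top mid [ 0.414 -0.054  0.023] ext [0.053 0.056 0.008] [134 154 196]
square_a 0.78 [329, 225, 347, 249] 355 med [ 0.517 -0.049  0.022] top mid [ 0.518 -0.05   0.023] ext [0.047 0.047 0.008] [219 218 213]
square_a 0.77 [288, 185, 315, 212] 378 med [0.609 0.039 0.021] top mid [0.61  0.039 0.023] ext [0.054 0.055 0.008] [210 209 203]
square_a 0.36 [416, 207, 449, 230] 581 med [ 0.562 -0.25   0.058] top mid [ 0.56  -0.256  0.095] ext [0.018 0.025 0.008] [78 78 76]
square_a 0.32 [407, 172, 458, 271] 3370 med [ 0.545 -0.251  0.029] top mid [ 0.604 -0.249  0.077] ext [0.118 0.089 0.045] [117 117 114]
t
[... 2718 characters left out ...]
0.022] ext [0.053 0.048 0.008] [179 172 163]
jaw_grip 0.72 [202, 211, 241, 253] 822 med [ 0.572 -0.257  0.058] top mid [ 0.565 -0.255  0.094] ext [0.018 0.025 0.01 ] [56 56 56]
pin_pot 0.93 [330, 183, 351, 207] 386 med [0.531 0.045 0.031] top mid [0.518 0.047 0.043] ext [0.032 0.028 0.009] [ 96  94 100]
pin_pot 0.28 [295, 201, 315, 219] 343 med [ 0.533 -0.05   0.021] top mid [ 0.524 -0.047  0.022] ext [0.051 0.048 0.008] [178 172 162]
tape_roll 0.88 [307, 223, 331, 243] 411 med [ 0.613 -0.05   0.016] top mid [ 0.611 -0.049  0.018] ext [0.059 0.058 0.007] [163 130  13]
spool 0.97 [369, 235, 394, 263] 530 med [0.72  0.044 0.039] top mid [0.715 0.047 0.04 ] ext [0.046 0.046 0.006] [149 119  76]
```

```bash
cat >> h.py <<'E'
def patch(c,W,xy,zlo,zhi,r,white=False):
    m=(np.hypot(W[...,0]-xy[0],W[...,1]-xy[1])<r)&(W[...,2]>zlo)&(W[...,2]<zhi)
    if white:
        col=c["color"].astype(int); m&=(col.min(-1)>110)&(np.ptp(col,axis=-1)<60)
    return W[m]
def rect(P):
    (cx,cy),(w,h),a=cv2.minAreaRect((P[:,:2]*1000).astype(np.float32))
    return np.array([cx,cy])/1000,(w,h),a
def circ(P):
    (cx,cy),r=cv2.minEnclosingCircle((P[:,:2]*1000).astype(np.float32)); return np.array([cx,cy])/1000,r
E
python3 - <<'E'
from h import *
for n in ("top","scene"):
    c=cams.capture(n);W=world(c)
    print(n)
    for xy in [(.703,-.052),(.520,-.049),(.612,.04),(.417,-.053)]:
        P=patch(c,W,xy,.016,.03,.045); a,b,d=rect(P); print(" sq",a.round(4),np.round(b,1),round(d,1),len(P),"mean",P.mean(0).round(4))
    P=patch(c,W,(.428,.048),.016,.03,.045);print(" round",rect(P),circ(P))
    P=patch(c,W,(.52,.26),.008,.02,.2);P=P[P[:,1]>.1];print(" tray",rect(P),len(P))
    P=patch(c,W,(.607,-.25),.04,.05,.03,True);print(" glued",rect(P),circ(P),len(P))
    P=patch(c,W,(.562,-.255),.08,.105,.03);print(" grip",rect(P),len(P))
    P=patch(c,W,(.562,-.255),.0525,.0615,.1);print(" jawtops",rect(P),len(P))
    P=patch(c,W,(.56,-.25),.02,.07,.2);P=P[P[:,1]<-.15];print(" vise",rect(P),len(P))
    if n=="scene": 
        P=patch(c,W,(.27,.564),.2,.4,.15);print(" grip",P[:,2].min() if len(P) else None,np.percentile(P[:,2],[0,1,2,5]), P[P[:,2]<P[:,2].min()+.02].mean(0))
E
python3 - <<'E'
import cv2
a=cv2.imread('pics/top0.png')[130:310,250:480];cv2.imwrite('pics/topz.png',cv2.resize(a,None,fx=3.3,fy=3.3,interpolation=3))
E
```

```text
top
 sq [ 0.703  -0.0531] [45.  44.7] 30.1 349 mean [ 0.7019 -0.0529  0.0213]
 sq [ 0.5183 -0.0498] [43.9 44.4] 75.0 375 mean [ 0.5178 -0.0495  0.0217]
 sq [0.6113 0.0392] [43.4 44.5] 54.8 357 mean [0.6109 0.0392 0.0215]
 sq [ 0.4148 -0.0548] [43.6 42.9] 51.3 368 mean [ 0.4143 -0.055   0.022 ]
 round (array([0.42646295, 0.04698646]), (46.49211883544922, 46.9819450378418), 1.5961335897445679) (array([0.42561853, 0.04695042]), 24.450117111206055)
 tray (array([0.51794843, 0.25968033]), (273.55914306640625, 192.09608459472656), 87.51337432861328) 901
 glued (array([ 0.6090379 , -0.25137738]), (41.104087829589844, 46.587425231933594), 6.737403392791748) (array([ 0.60667279, -0.25106335]), 25.11937713623047) 303
 grip (array([ 0.55984479, -0.25619492]), (16.199968338012695, 24.66999626159668), 8.313628196716309) 99
 jawtops (array([ 0.60383801, -0.2502688 ]), (111.90198516845703, 79.04920196533203), 7.978094577789307) 791
 vise (array([ 0.56931616, -0.31447812]), (219.40318298339844, 197.87721252441406), 7.696187496185303) 3521
scene
 sq [ 0.707 -0.05 ] [44.7 45.6] 28.1 381 mean [ 0.7089 
[... 382 characters left out ...]
8125)
 tray (array([0.52039471, 0.26175732]), (274.2235412597656, 196.79319763183594), 87.53897094726562) 708
 glued (array([ 0.60585034, -0.2502749 ]), (40.49794006347656, 47.82225036621094), 9.131155967712402) (array([ 0.60810022, -0.25040764]), 25.171838760375977) 311
 grip (array([ 0.56313501, -0.25478085]), (18.20307159423828, 25.695056915283203), 8.973550796508789) 143
 jawtops (array([ 0.60615271, -0.24778552]), (109.27909851074219, 78.01499938964844), 7.467578411102295) 807
 vise (array([ 0.57104529, -0.31292883]), (224.53048706054688, 198.22366333007812), 7.640348434448242) 3304
 grip 0.2442421688201475 [0.24424217 0.25154019 0.25493607 0.26434281] [0.27350383 0.55865992 0.25583539]
```

View pics/topz.png

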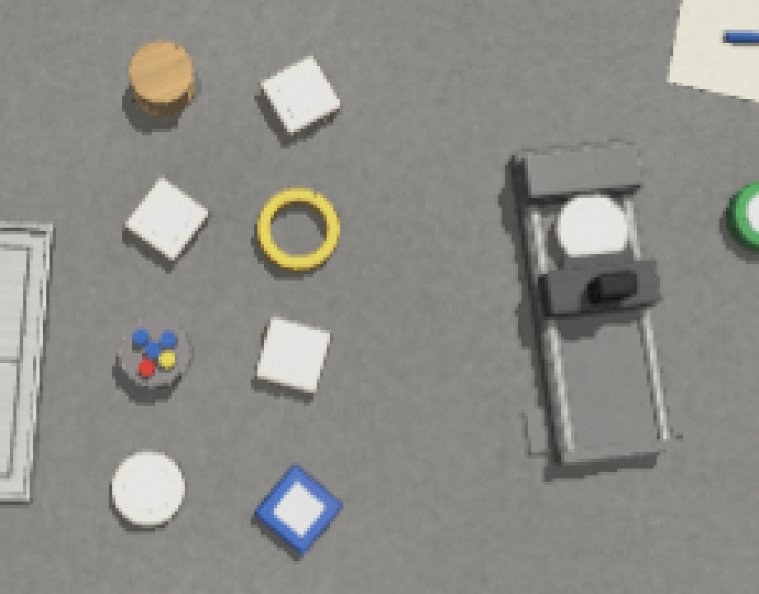

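The two cameras agree to about 3 mm in x and y, so I'll use their mean. The open fingertips read z=0.244 with the TCP at 0.242, so they sit about 2 mm behind the TCP when open. Next I'll open the jaw.

```bash
cat >> h.py <<'E'
def rot(a): return [0,90,a]
def best(pos,a):
    """a or a+-180 whichever has IK and smallest last joints move"""
    q0=np.array(bot.get_joint_positions());res=[]
    for b in (a,a+180,a-180):
        q=bot.inverse_kinematics(list(pos),rot(b))
        if q is not None: res.append((np.abs(np.array(q)-q0).max(),b,q))
    if not res: raise RuntimeError("no IK %s %s"%(pos,a))
    res.sort(key=lambda t:t[0]); return res[0][1]
def u(a): return np.array([np.cos(np.radians(a)),np.sin(np.radians(a))])
VY=7.8; TY=-2.5
TR=np.array([.519,.2607])
def sq(row,col): # row: -1 near +1 far; col: +1 left
    return TR+40*row/1000*u(TY)+80*col/1000*u(TY+90)
E
python3 - <<'E'
from h import *
g=np.array([.5615,-.2555])
for p,a in [((*g,.2),VY+90),((.605,-.249,.2),VY+90),((.705,-.0515,.15),29),((.52,-.0485,.15),74.5),((.6133,.0405,.15),54.4),((.428,.0485,.15),0),((*sq(1,1),.15),TY),((*sq(1,0),.15),TY),((*sq(1,-1),.15),TY+90),((*sq(-1,1),.15),TY+45),((*sq(-1,-1),.15),TY+45)]:
    r=[]
    for b in (a,a+180,a-90,a+90):
        q=bot.inverse_kinematics(list(p),rot(b)); r.append((b,None if q is None else int(q[6])))
    print(np.round(p,3),r)
a=best((*g,.2),VY+90);print(a)
bot.reach([*g,.2],rot(a))
print(bot.get_time_s(),bot.get_position())
for n in ("scene","top"):
    c=cams.capture(n);cv2.imwrite(f"pics/{n}1.png",c["color"][:,:,::-1])
    if n=="scene":
        W=world(c);P=patch(c,W,g,.15,.26,.08);P=P[P[:,2]<P[:,2].min()+.02];print(P.mean(0),np.ptp(P,axis=0),P[:,2].min())
E
```

```text
[ 0.562 -0.256  0.2  ] [(97.8, 127), (277.8, -30), (7.799999999999997, 52), (187.8, -107)]
[ 0.605 -0.249  0.2  ] [(97.8, 124), (277.8, -36), (7.799999999999997, 46), (187.8, -111)]
[ 0.705 -0.052  0.15 ] [(29, 40), (209, -108), (-61, -34), (119, 115)]
[ 0.52  -0.048  0.15 ] [(74.5, 79), (254.5, -77), (-15.5, 3), (164.5, 117)]
[0.613 0.04  0.15 ] [(54.4, 53), (234.4, -84), (-35.6, -22), (144.4, 127)]
[0.428 0.048 0.15 ] [(0, 0), (180, 118), (-90, -78), (90, 77)]
[0.562 0.339 0.15 ] [(-2.5, -29), (177.5, 125), (-92.5, -104), (87.5, 48)]
[0.559 0.259 0.15 ] [(-2.5, -22), (177.5, 131), (-92.5, -98), (87.5, 54)]
[0.555 0.179 0.15 ] [(87.5, 62), (267.5, -91), (-2.5, -14), (177.5, 138)]
[0.483 0.342 0.15 ] [(42.5, 4), (222.5, -126), (-47.5, -71), (132.5, 81)]
[0.476 0.183 0.15 ] [(42.5, 20), (222.5, -108), (-47.5, -56), (132.5, 96)]
-82.2
4.25 [ 0.56187886 -0.25475723  0.19992155]
[ 0.56824437 -0.25323423  0.21390665] [0.03503796 0.11233508 0.01995148] 0.2017822326464972
```

View pics/scene1.png

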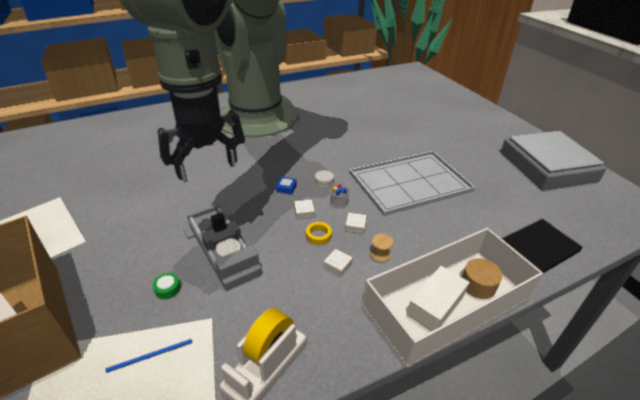

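The gripper is centred over the jaw grip (scene pixel 217,222) with its fingers across it. I'll descend, grip and slide the jaw.

```bash
python3 - <<'E'
from h import *
p=np.array(bot.get_position());g=np.array([.5615,-.2555])
hit=bot.move_linear([*g,.077],feed=.12,force_limit=12)
print("hit",hit,bot.get_position())
bot.close_gripper(grasp_force=50)
print("w",bot.get_width(),bot.get_ft_force())
t=g-.045*u(VY)
if .015<bot.get_width()<.035 and not hit:
    bot.move_linear([*t,.077],feed=.06)
    print(bot.get_position(),bot.get_ft_force(),bot.get_width(),bot.get_time_s())
    c=cams.capture("scene");cv2.imwrite("pics/s2.png",c["color"][:,:,::-1])
E
```

```text
hit False [ 0.56181072 -0.25570905  0.07768009]
w 0.02539533407919035 [-3.29855286  9.86068923 12.97750266]
[ 0.51693069 -0.26013392  0.07734516] [-4.71696144 11.47963932 14.97674454] 0.025208861704335728 7.0
```

```bash
python3 - <<'E'
import cv2
a=cv2.imread('pics/s2.png')[110:320,120:400];cv2.imwrite('pics/s2z.png',cv2.resize(a,None,fx=2.8,fy=2.8,interpolation=3))
E
```

```text
(no output)
```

View pics/s2z.png

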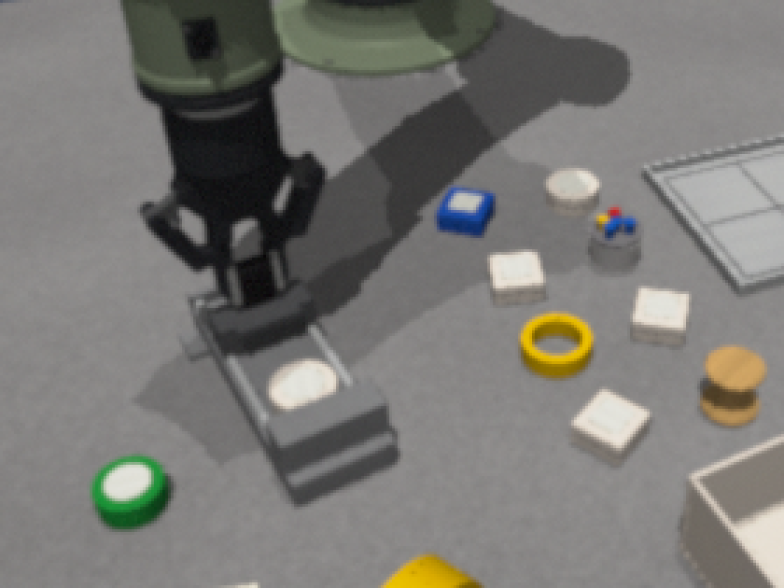

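The jaw is open and the glued case is still on the bed (zoomed 303,385). I'll release the grip, rise clear and re-measure the case.

```bash
python3 - <<'E'
from h import *
bot.let_go()
p=bot.get_position();bot.move_linear([p[0],p[1],.19],feed=.2)
for n in ("top","scene"):
    c=cams.capture(n);W=world(c)
    P=patch(c,W,(.605,-.249),.041,.052,.035,True);print(n,"glued",len(P),rect(P) if len(P)>10 else "",circ(P) if len(P)>10 else "")
    P=patch(c,W,(.517,-.261),.08,.1,.03);print(" grip",rect(P) if len(P)>10 else "",len(P))
print(bot.get_time_s())
E
```

```text
top glued 358 (array([ 0.60633777, -0.25332759]), (46.686729431152344, 51.88283157348633), 48.407188415527344) (array([ 0.60993823, -0.25126163]), 29.227182388305664)
 grip  0
scene glued 320 (array([ 0.60514233, -0.24982356]), (42.657230377197266, 48.27342987060547), 7.097393989562988) (array([ 0.60730035, -0.25041585]), 25.38516616821289)
 grip (array([ 0.51973755, -0.25976691]), (17.05406379699707, 25.29403305053711), 12.777478218078613) 125
8.4833
```

```bash
cat >> h.py <<'E'
def pick(xy,a,sup,lo,hi,dz=.014,force=50,hover=.2):
    a=best((*xy,hover),a)
    bot.reach([*xy,hover],rot(a))
    bot.move_linear([*xy,sup+.05],feed=.25)
    hit=bot.move_linear([*xy,sup+dz],feed=.1,force_limit=15)
    bot.close_gripper(grasp_force=force)
    w=bot.get_width();print("pick hit",hit,np.round(bot.get_position(),4),"w",round(w,4),"t",bot.get_time_s())
    return (lo<w<hi),a
def lift(xy,z=.2):
    bot.move_linear([*xy,z],feed=.25); print("lifted w",round(bot.get_width(),4))
def place(xy,a,sup,dz=.014,hover=.16,lo=.03):
    a=best((*xy,hover),a)
    bot.reach([*xy,hover],rot(a))
    w=bot.get_width();print("over place w",round(w,4))
    if w<lo: print("LOST");return False
    bot.move_linear([*xy,sup+dz+.02],feed=.2)
    hit=bot.move_linear([*xy,sup+dz+.0005],feed=.05,force_limit=12)
    print("placed hit",hit,np.round(bot.get_position(),4),"w",round(bot.get_width(),4))
    bot.let_go(); bot.sleep(.1)
    bot.move_linear([*xy,hover],feed=.2); print("t",bot.get_time_s());return True
def snap(name,*cs):
    for n in cs or ("scene","top"):
        c=cams.capture(n);cv2.imwrite(f"pics/{n}_{name}.png",c["color"][:,:,::-1])
E
python3 - <<'E'
from h import *
xy=np.array([.605,-.250])
ok,a=pick(xy,VY+90,.025,.035,.056)
if ok: lift(xy)
snap("3","scene");print(bot.get_width(),bot.get_time_s())
E
```

```text
pick hit False [ 0.6052 -0.2501  0.0398] w 0.0477 t 10.55
lifted w 0.0485
0.047917394272289034 11.3917
```

View pics/scene_3.png

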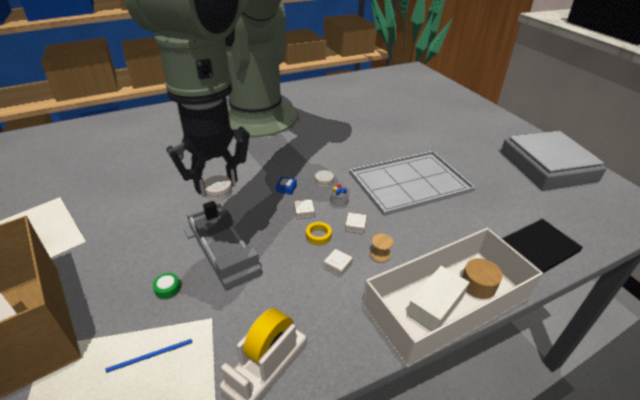

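The case is lifted and held (scene 217,186), and the bed is empty. I'll place it in near_right.

```bash
python3 - <<'E'
from h import *
xy=sq(-1,-1)-.003*u(TY)
print(xy,place(xy,TY+45,.004))
snap("4")
E
```

```text
over place w 0.0487
placed hit True [0.4726 0.1829 0.0187] w 0.048
t 15.6583
[0.47255138 0.18265178] True
```

View pics/scene_4.png

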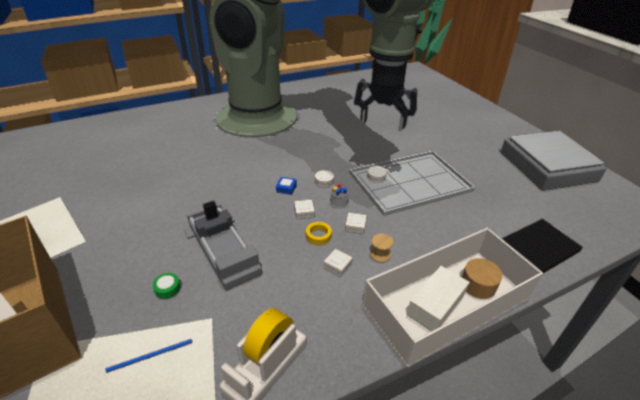

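View pics/top_4.png

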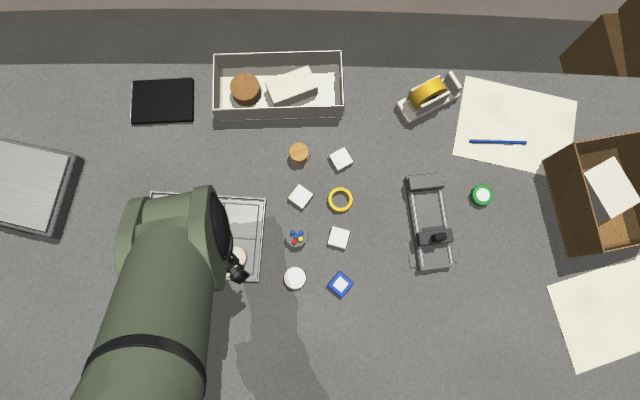

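The glued case sits in near_right (scene 376,174) and the loose cases are undisturbed. Squares are next, starting with far_mid, and I'll re-measure before each pick.

```bash
cat >> h.py <<'E'
def cases(c,box=(.33,.85,-.16,.125)):
    W=world(c);col=c["color"].astype(int)
    m=(W[...,0]>box[0])&(W[...,0]<box[1])&(W[...,1]>box[2])&(W[...,1]<box[3])&(W[...,2]>.015)&(W[...,2]<.03)
    m&=(col.min(-1)>90)&(np.ptp(col,axis=-1)<70)
    n,l,st,_=cv2.connectedComponentsWithStats(m.astype(np.uint8))
    return [(rect(W[l==i]),int(st[i,4])) for i in range(1,n) if st[i,4]>100]
B={"top":np.array([.0017,.0013]),"scene":np.array([-.0017,-.0013])}
def locate(xy,pr=True):
    """nearest white case to xy, mean of both cameras; list all"""
    got=[]
    for n in ("top","scene"):
        L=cases(cams.capture(n)); 
        if pr: print(n,[(*(r[0]+B[n]).round(4),*np.round(r[1],0),round(r[2],1)) for r,k in L])
        L=[(r[0]+B[n],r[1],r[2]) for r,k in L if min(r[1])>38 and max(r[1])<55]
        if L:
            b=min(L,key=lambda r:np.hypot(*(r[0]-xy)))
            if np.hypot(*(b[0]-xy))<.08: got.append(b)
    if len(got)==2 and np.hypot(*(got[0][0]-got[1][0]))>.008: print("DISAGREE",got)
    p=np.mean([g[0] for g in got],0)
    ang=[g[2]%90 for g in got]
    a=ang[0] if len(ang)<2 else ang[0]+((ang[1]-ang[0]+45)%90-45)/2
    return p,a
E
python3 - <<'E'
from h import *
p,a=locate((.6133,.0405));print(p,a)
ok,_=pick(p,a,0,.035,.052)
if ok:
    lift(p)
    xy=sq(1,0)+.002*u(TY);print(xy,place(xy,TY+90,.004))
snap("5")
E
```

```text
top [(np.float64(0.7045), np.float64(-0.0516), np.float64(44.0), np.float64(44.0), 31.1), (np.float64(0.6135), np.float64(0.0405), np.float64(44.0), np.float64(43.0), 54.5), (np.float64(0.5201), np.float64(-0.0485), np.float64(44.0), np.float64(44.0), 75.0), (np.float64(0.4282), np.float64(0.0483), np.float64(46.0), np.float64(47.0), 1.3), (np.float64(0.4158), np.float64(-0.0537), np.float64(27.0), np.float64(27.0), 51.6)]
scene [(np.float64(0.4281), np.float64(0.0487), np.float64(48.0), np.float64(48.0), 8.4), (np.float64(0.5199), np.float64(-0.0485), np.float64(43.0), np.float64(46.0), 74.6), (np.float64(0.614), np.float64(0.0401), np.float64(44.0), np.float64(47.0), 54.7), (np.float64(0.7048), np.float64(-0.0518), np.float64(44.0), np.float64(45.0), 31.1), (np.float64(0.8088), np.float64(0.0503), np.float64(4.0), np.float64(146.0), 3.1)]
[0.61375073 0.04030623] 54.60443687438965
pick hit False [0.614  0.0403 0.0146] w 0.0429 t 18.4167
lifted w 0.043
over place w 0.0427
placed hit True [0.5609 0.2589 0.0182] w 0.0426
t 22.8583
[0.56096003 0.25886799] True
```

View pics/scene_5.png

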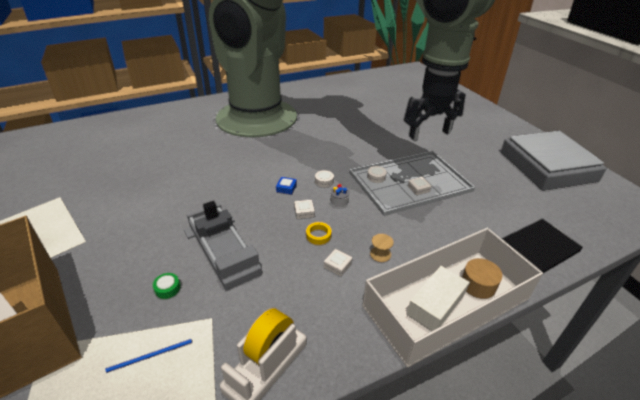

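The square is in the far_mid area (scene 419,185) and nothing else has moved. The next square goes to far_left.

```bash
python3 - <<'E'
from h import *
p,a=locate((.7047,-.0517),False);print(p,a)
ok,_=pick(p,a,0,.035,.052)
if ok:
    lift(p)
    xy=sq(1,1)+.003*u(TY)+.001*u(TY+90);print(xy,place(xy,TY,.004))
snap("6")
E
```

```text
[ 0.70493445 -0.05189791] 30.518802642822266
pick hit False [ 0.7053 -0.0519  0.0147] w 0.0428 t 26.0917
lifted w 0.043
over place w 0.0427
placed hit True [0.5653 0.34   0.0182] w 0.0428
t 31.1667
[0.56549224 0.33974727] True
```

View pics/scene_6.png

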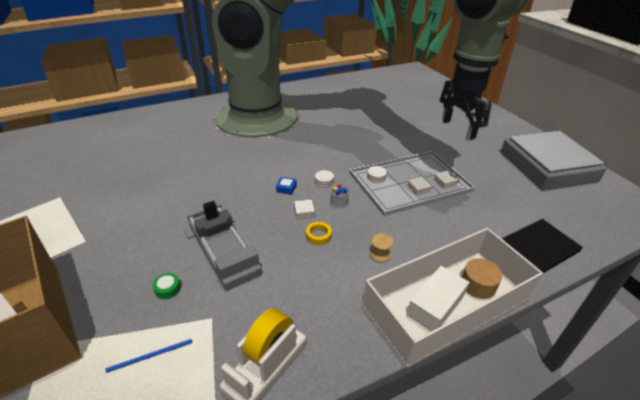

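The second square sits in far_left (scene 446,180). The third goes to far_right.

```bash
python3 - <<'E'
from h import *
p,a=locate((.52,-.0485),False);print(p,a)
ok,_=pick(p,a,0,.035,.052)
if ok:
    lift(p)
    xy=sq(1,-1)+.003*u(TY)-.001*u(TY+90);print(xy,place(xy,TY,.004))
snap("7")
E
```

```text
[ 0.52026508 -0.04853618] 75.07665252685547
pick hit False [ 0.5205 -0.0485  0.0145] w 0.0428 t 34.575
lifted w 0.0431
over place w 0.0429
placed hit True [0.5583 0.1781 0.0186] w 0.0427
t 39.15
[0.5584259  0.17790146] True
```

View pics/scene_7.png

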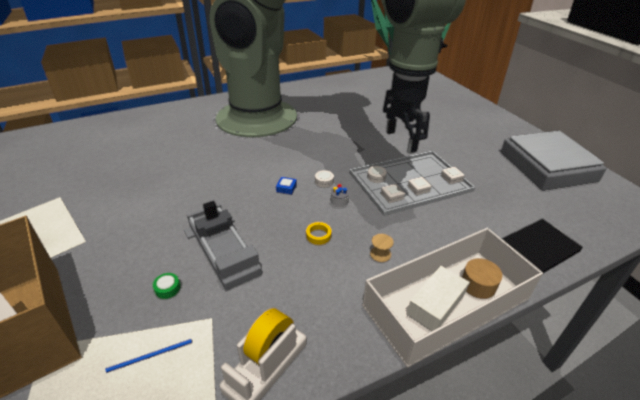

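The third square is in far_right (scene 393,192). The far_left square has shifted, from (446,180) to (453,173), which looks like the announced knock. I'll move over to the remaining round and measure the tray from there.

```bash
cat >> h.py <<'E'
def traycheck():
    for n in ("top","scene"):
        c=cams.capture(n);L=cases2(c)
        print(n,end=" ")
        for r,k in L:
            d=r[0]+B[n]-TR; x=d@u(TY);y=d@u(TY+90)
            print("\n  tray xy mm",np.round([x*1000,y*1000],1),"size",np.round(r[1],0),"ang rel",round((r[2]-TY+45)%90-45,1),k,end="")
        print()
def cases2(c):
    W=world(c);d=W[...,:2]-TR
    x=d@u(TY);y=d@u(TY+90)
    m=(abs(x)<.091)&(abs(y)<.131)&(W[...,2]>.0175)&(W[...,2]<.034)
    m=cv2.morphologyEx(m.astype(np.uint8),cv2.MORPH_OPEN,np.ones((2,2),np.uint8))
    n,l,st,_=cv2.connectedComponentsWithStats(m,connectivity=4)
    return [(rect(W[l==i]),int(st[i,4])) for i in range(1,n) if st[i,4]>60]
E
python3 - <<'E'
from h import *
p,_=locate((.428,.0485),False);print(p)
ok,_=pick(p,0,0,.035,.056)   # fingers along x: pot lies in +x at ~90 mm
print(ok); 
if ok: lift(p)
traycheck(); snap("8")
E
```

```text
[0.42792012 0.04849231]
pick hit False [0.4282 0.0487 0.0148] w 0.0483 t 41.8333
True
lifted w 0.0481
top 
  tray xy mm [ 31.4 109.3] size [44. 40.] ang rel -0.3 349
  tray xy mm [38.7 -1.6] size [44. 43.] ang rel -0.2 364
  tray xy mm [  17.5 -123.2] size [143.  57.] ang rel -31.4 220
scene 
  tray xy mm [-40.8 -73.6] size [60. 45.] ang rel -12.5 201
  tray xy mm [ 35.9 119.4] size [72. 40.] ang rel -2.0 199
  tray xy mm [43.8  6.9] size [61. 39.] ang rel -0.3 209
  tray xy mm [ 45.8 -73.9] size [63. 40.] ang rel -2.6 230
```

View pics/top_8.png

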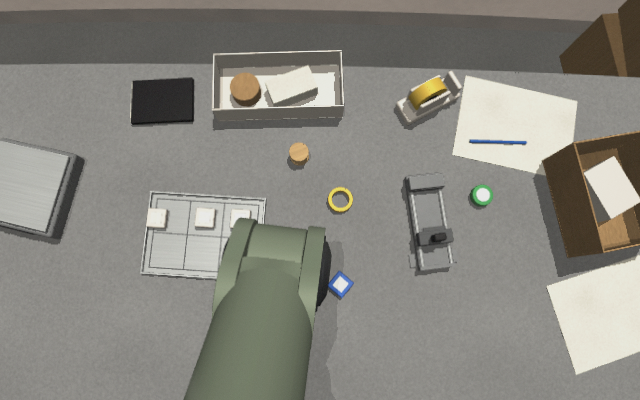

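The top view confirms the far_left square was knocked about 29 mm to the tray's left rim (pixel 157,218). I'll put the held round in near_mid, which leaves room to re-grip that square.

```bash
python3 - <<'E'
from h import *
xy=sq(-1,0)-.003*u(TY);print(xy,place(xy,TY+45,.004))
g=np.array([.517,-.2615])
a=best((*g,.2),VY+90);bot.reach([*g,.2],rot(a))
traycheck();snap("9")
for n in ("scene","top"):
    c=cams.capture(n);W=world(c);P=patch(c,W,g,.085,.105,.03);print(n,len(P),rect(P) if len(P)>10 else "", B[n])
E
```

```text
over place w 0.0482
placed hit True [0.476  0.2629 0.0189] w 0.0482
t 46.4167
[0.47604093 0.26257563] True
top 
  tray xy mm [ 31.7 110.1] size [45. 41.] ang rel -0.7 347
  tray xy mm [38.7 -1.3] size [44. 42.] ang rel 0.8 364
  tray xy mm [ 41.  -83.9] size [41. 43.] ang rel -0.4 377
  tray xy mm [-51.7 -80.7] size [204.  33.] ang rel -10.8 215
  tray xy mm [ -62.8 -129.1] size [146.  29.] ang rel -26.9 264
scene 
  tray xy mm [-39.7   9.7] size [70. 43.] ang rel -0.1 186
  tray xy mm [-47.8 -74.4] size [46. 61.] ang rel -38.7 194
  tray xy mm [ 35.2 107.6] size [47. 41.] ang rel -3.6 199
  tray xy mm [43.5  6.4] size [63. 38.] ang rel 1.7 204
  tray xy mm [ 46.1 -73.7] size [62. 41.] ang rel -5.5 236
scene 101 (array([ 0.51990582, -0.25977322]), (16.866941452026367, 23.874713897705078), 11.831281661987305) [-0.0017 -0.0013]
top 0  [0.0017 0.0013]
```

View pics/top_9.png

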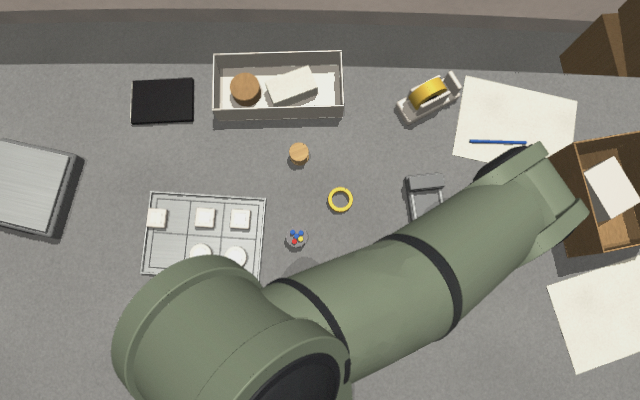

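View pics/scene_9.png

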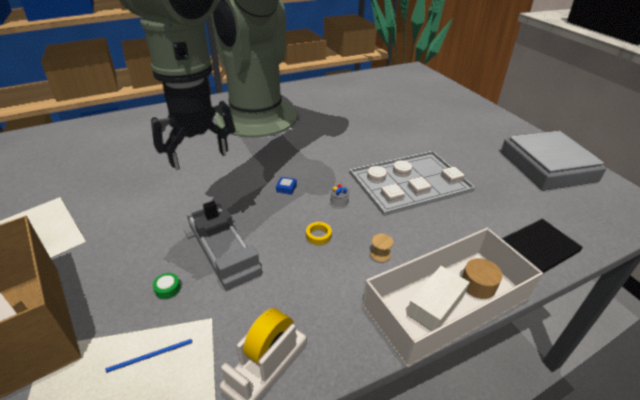

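Both rounds are in the near row (scene 376,174 and 403,168), and the knocked square is at (453,174). Since I'm over the grip, I'll shut the vise now.

```bash
python3 - <<'E'
from h import *
g=np.array([.5172,-.2612])
hit=bot.move_linear([*g,.077],feed=.15,force_limit=12)
bot.close_gripper(grasp_force=50);w=bot.get_width();print(hit,bot.get_position(),w,bot.get_ft_force())
if .015<w<.035 and not hit:
    t=np.array([.5615,-.2555])+.055*u(VY)
    print("stop",bot.move_linear([*t,.077],feed=.05,force_limit=25),bot.get_position(),t,bot.get_ft_force(),bot.get_width())
    bot.let_go();p=bot.get_position();bot.move_linear([p[0],p[1],.2],feed=.2)
print(bot.get_time_s())
E
```

```text
False [ 0.51733852 -0.2600828   0.07734691] 0.025305012554825004 [-2.06689705  9.60118439 11.89148041]
stop True [ 0.61281452 -0.24714937  0.07739272] [ 0.61599113 -0.24803564] [-2.66464153  3.06014484 10.23451914] 0.025161661117238537
53.4167
```

```bash
python3 - <<'E'
from h import *
xy=TR+.0325*u(TY)+.1085*u(TY+90)
ok,_=pick(xy,TY-.5,.004,.035,.052)
if ok:
    lift(xy,.12)
    d=sq(1,1)+.001*u(TY);print(d,place(d,TY,.004))
bot.reach([.42,-.15,.25],rot(best((.42,-.15,.25),0)))
traycheck();snap("10");print(bot.get_time_s())
for n in ("scene","top"):
    c=cams.capture(n);W=world(c);P=patch(c,W,(.612,-.2485),.085,.105,.04);print(n,len(P),rect(P) if len(P)>10 else "")
    P=patch(c,W,(.612,-.2485),.05,.065,.1);print(n,len(P),rect(P) if len(P)>10 else "")
E
```

```text
pick hit False [0.5564 0.3678 0.0186] w 0.0429 t 57.3333
lifted w 0.0426
over place w 0.0427
placed hit True [0.5633 0.3391 0.0182] w 0.043
t 60.85
[0.56345053 0.33883546] True
top 
  tray xy mm [38.2 79.1] size [41. 42.] ang rel 1.8 359
  tray xy mm [38.1 -1.6] size [44. 43.] ang rel -1.3 366
  tray xy mm [ 40.6 -84.1] size [42. 42.] ang rel 0.7 380
  tray xy mm [-45.3  -2.9] size [47. 48.] ang rel 15.2 402
  tray xy mm [-44.7 -82.6] size [46. 36.] ang rel 39.4 382
scene 
  tray xy mm [-47.2  12.3] size [42. 77.] ang rel 24.6 184
  tray xy mm [-45.3 -75.2] size [48. 53.] ang rel -35.3 198
  tray xy mm [44.2 91.1] size [68. 41.] ang rel -2.9 211
  tray xy mm [44.   7.4] size [62. 39.] ang rel 0.1 206
  tray xy mm [ 47.5 -75.5] size [61. 39.] ang rel -5.3 238
62.925
scene 128 (array([ 0.61440942, -0.24753851]), (18.062957763671875, 26.361753463745117), 11.230049133300781)
scene 924 (array([ 0.63258264, -0.24395711]), (62.12800216674805, 78.77092742919922), 7.111954689025879)
top 89 (array([ 0.61092969, -0.24946233]), (15.598081588745117, 23.84543800354004), 10.416465759277344)
top 785 (array([ 0.62996179, -0.24688098]), (60.8431282043457, 79.03350830078125), 7.934065341949463)
```

View pics/top_10.png

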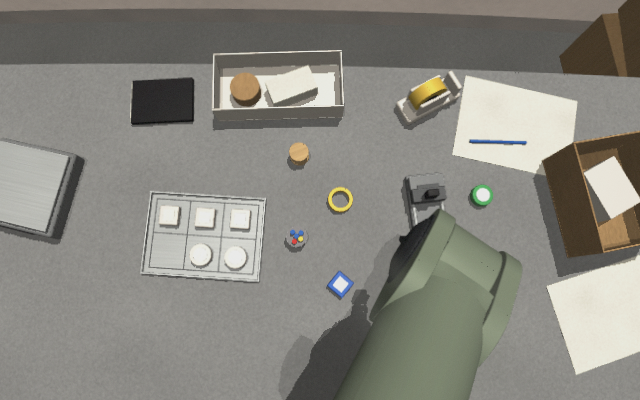

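View pics/scene_10.png

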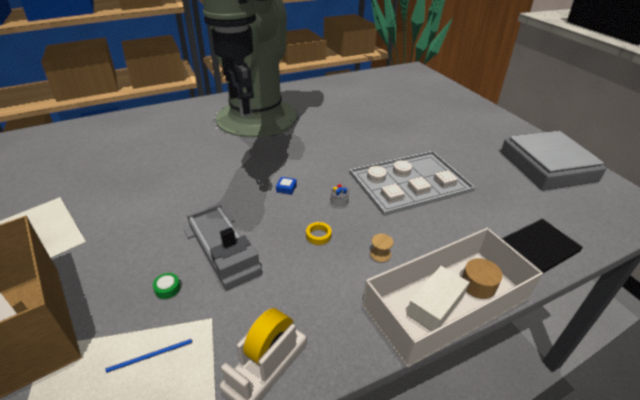

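All checks agree. In the top view the cases are within about 6 mm of their square centres, the jaws span 61 mm (it was 112 mm at a 51 mm gap, so the gap is about 0), and the bystanders haven't moved. The arm is clear, so I'm handing in.

```bash
python3 -c "
from rig import bot
bot.close_job();print(bot.get_time_s())"
```

```text
the job is handed in; nothing more can be done
the job is handed in; nothing more can be done
```

The job is handed in at about 63 s of the 208 s allowed. All five compact cases on the bench are in the tray and the vise is shut again. `close_job` gives no verdict, so the results below are from my own last checks.

- **What I did:** I slid the vise jaw open, lifted the glued round case out and put it in near_right. The other round case went in near_mid, and the three squares in far_left, far_mid and far_right. One of the round cases on the list was absent. The far_left square was knocked about 29 mm to the tray's rim along the way, so I picked it up again and re-placed it. The blue and green look-alikes were left alone.
- **Cases in the tray:** The top camera put every case within about 6 mm of its square's centre. Both rounds sit about 5 mm towards the robot, of which 3 mm was intended. The squares are straight to within about 2 degrees.
- **Vise:** The outside span over the two jaws fell from 112 mm at the start to 61 mm, which means a gap of about 0. The jaw also stopped on force at the expected shut position.
- **Bystanders:** The pot, tape and spool look unmoved in the pictures.
- **Disagreements:** The scene camera gave tray positions several millimetres off, up to about 15 mm for near_mid. Its patches for each case were smeared, so I relied on the top camera there. At the start the two cameras also differed by about 3 mm, and I used their mean.

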